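# Set a gel cassette overhanging for opening

### The arm

A 7-joint arm with a two-finger parallel gripper is mounted at the origin on a cart in front of the work surface, level with it; the furniture and walls round the work are solid. World frame = base frame: x ahead of the robot, y to its left, z up, the work surface at z = 0. Lengths are in m, angles in rad, forces in N, time in s.
With the tool pointing down it reaches from about 0.35 to 0.9 m from the base axis. Payload 8.1 kg.
Tool frame: the origin (TCP) lies at the very end of the fingers, on their centre line; the grasp point (between the pads) lies 19 mm behind it (grasp_offset is the distance from the TCP to the grasp point, in m); z points along the fingers, y is the line along which they close (so a half turn about z gives the same grasp; the last joint's range is limited). The gripper opens to 92 mm and grips with 3 to 60 N. Pads are 19 mm wide; open, the fingers measure 130 mm over their backs; the gripper's body (75 mm by 190 mm) begins 47 mm behind the grasp point.
Start: joints at [-1.225, 0.434, 0.025, 1.573, -0.012, 1.134, -0.075], TCP at [0.271, 0.563, 0.227] pointing down, gripper open.
Joint ranges: [-2.62, 2.62], [-0.44, 2.09], [-1.27, 1.32], [0.08, 2.57], [-1.32, 4.46], [0.12, 2], [-2.74, 2.74]. Speed limits (rad/s): [2.22, 2.22, 3.01, 3.01, 3.14, 3.14, 3.14].

### API

Orientations are given as a rotation vector (axis times angle).
In Python, from cell import observe, get_image, camera_params, sign_off, silhouettes, grasp_offset gives the robot as it stands. The module is installed in compiled form; this text tells all that it offers.
- The arm moves only by the tool jog_arm, never from a script. Its argument "motion" is a list that holds one entry, the list of rows, each a list of 7 numbers: the shift along the tool's x, y, z in m, then the turn, a rotation vector about the tool's x, y, z in rad, then the closure, from -1 (fully open) to 1 (shut), so that 0 is half open. In form: [[[dx, dy, dz, wx, wy, wz, hand], ...]]. A call has 1 to 10 rows; each row is the pose to reach, as a shift and turn from the pose commanded when the call began, along the tool's axes at that moment; what a row does not reach only later rows make up. A row lasts 1/12 s, in which the tool goes at most 41.7 mm and 7.16 degrees, less where a joint would pass 70% of its speed; a pose out of reach is approached as far as the arm can. A call with a gripper value outside its range is refused whole. The fingers move at their own pace and stop on an object; "force" is the grip in N (left out, the last holds). Time passes only in rows, so rows that repeat a pose let the fingers close. It gives the time, the measured TCP pose, the force, the opening and the grip force at its end, in the units of the state.
- observe(): the state, without advancing time (a new reading comes with each control period).
- get_image(name): name is "scene" or "top" or "wrist"; returns the picture (384x512x3 uint8, red, green, blue); there is no depth.
- camera_params(name): a dict with "vertical_fov" (degrees; the focal length in pixels is half the picture's height over the tangent of half this angle, whatever the lens; pixels are square), "cx", "cy" (the principal point, pixels), "T" (4x4, takes a point from camera to world coordinates). Camera axes: x right, y down, z forward; pixel columns grow to the right and rows downward; lengths in m; the calibration is good to about 2 mm. A picture is of the moment at which its call begins: read the wrist's pose just before it. camera_params takes no time and is no camera call; for the wrist camera it gives the pose at the moment of the call.
- sign_off(): hands the job in; it is judged then, once.
Trained networks look in the newest picture that a camera, given by its name, has taken for a name from the list of things; names that differ only in an ending like _2 or _b are one class to them, and where a whole thing is asked for, a point or a joint stands for the part that bears it (a point fixed in the world has none). Each returns a list of dicts, best first, with "p" (0 to 1); they miss things now and then, are a little off and sometimes report something else, mostly with a low value. They report only what shows in the picture. A call takes as long as a camera call. They do not tell look-alikes from the thing itself.
- silhouettes(query, camera): "mask" (384x512 bool, what is visible of it) and "pixel" ([column, row] in pixels, amid what is visible of it).
The state is a dict: "clock": time; "joints": joint angles; "dq": joint speeds; "joint_efforts": joint torques, N m; "position": TCP position; "ee_rot": TCP orientation; "force": force on the tool from outside, world axes, zero at the start; "ft_torque": the same for the moment, N m; "width": opening from 0.0 (shut) to 1.0 (fully open); "gripper_force": force on a finger pad.
Only numpy, scipy, OpenCV 4.12 (cv2) and the standard library are available. Lean on these libraries where they do the work, as an engineer would, in place of code of your own. Each camera call takes 0.05 s, during which the arm holds its last target. There are 200 camera calls.

### The job

Get the gel cassette ready to be levered open: push it along the opening station, towards the end with the guide rails, until its whole green foot strip and no more sticks out past the front edge. Then push the steel keeper arm by its red knob all the way round until it lies square across the cassette. Only push with the fingers: do not lift the cassette, and leave everything else on the bench where it stands.

Things in the scene. Friction and masses are not known exactly. Their poses are not given: they have to be found in the camera images.
- front_edge (a point): Middle of the station's front edge, which faces roughly towards the robot, at the height of the bed (36 mm above the worktop). Axes: x runs level along the bed from the front edge (0) to the rear end (160 mm), y across it to the left when looking along +x, z up.
- cassette_centre (a point): Centre of the gel cassette, a loose flat plate, pale grey with a blue window: 86 mm long (its x), 100 mm wide (its y), 7 mm thick, about 85 g. It lies flat on the bed between the rails with 2 mm play a side, green foot towards the front edge; its x axis points to its rear end, along the station's x.
- cassette_foot (a point): Middle of the lower edge of the cassette's foot end, 43 mm from its centre. The green strip covers the last 20 mm at this end; its inner border is the line to bring to the front edge, so the foot then lies 20 mm past the edge (-20 mm along the edge's x). At the start it lies 15 to 55 mm behind the edge.
- keeper (a joint): Swing of the keeper, a flat steel arm on an upright pivot in the left-hand rail (at +y), 35 mm behind the front edge, 58.5 mm left of the centre line; it passes 3.5 mm above the cassette. 0 rad: points rearward along the rail; positive: swings in over the bed; 1.57 (stop): square across. Starts at -0.4 to 0.15, light friction (1 N at the knob), stays where left.
- keeper_knob (a point): Middle of the red knob standing on the keeper's free end, 60 mm from the pivot: 15 mm in diameter from 60 to 80 mm above the worktop (this point: 68.5 mm). Axes: x from the pivot along the arm, -y the way the arm swings in.
- gel_knife: Bystander: gel knife with a blue handle and a wide steel blade, 163 x 50 x 11 mm, lying flat in front of the station. Origin on its underside, x towards the blade.
- tip_box: Bystander: pipette-tip box, purple with a clear lid, 90 x 122 x 51 mm, origin at the centre of its underside.
- blue_bottle: Bystander: bottle with blue cap, 48 mm across, 102 mm tall, origin at the centre of its underside.
- amber_bottle: Bystander: amber bottle with black cap, 56 mm across, 125 mm tall, origin at the centre of its underside.
- wash_bottle: Bystander: white wash bottle with red spout, 72 x 112 x 215 mm, origin at the centre of its underside.
- timer: Bystander: white bench timer, 72 x 64 x 22 mm, origin at the centre of its underside.
- pipette: Bystander: blue hand pipette, lying, 230 x 34 x 34 mm, origin on its underside.
- cassette: The same gel cassette; origin at the centre of its underside, axes as above.
- station: The opening station: a fixed low aluminium block with a grey bed, 160 mm long (its x), 136 mm wide, bed 36 mm above the worktop; origin at the centre of its underside, -x towards the front edge. Two black rails, 8 mm above the bed, 13 mm wide, guide the cassette: they run along the front 115 mm, inner faces 52 mm either side of the centre line, flared at the rear ends; the rear 45 mm has none.
Things that resemble listed ones, but are neither listed nor needed, are in the scene too. What is meant by the cassette is not purple, and is the larger of those in its own colour.

How it is judged:
By the outcome, as a careful person would: the job done as asked, in the order asked, and still so for the second after the job is handed in, with the robot touching nothing.
It also fails if it takes over 51 s, if anything falls off the work surface, if the arm or the gripper's body presses on something with over 40 N, if the wrist force passes 120 N, or if a joint passes its speed limit or range.

## Working session

There is one attempt and no reset: what is moved stays moved. The work goes in short steps, Python scripts to look and compute and a tool call to move; the robot and the scene stay as the last step left them, time stands still between calls to the robot, and variables do not carry over. Pictures are saved under pics/ and viewed, at most 10 in all, crops included, and the job is handed in when it is done.

Besides the shell and the picture viewer there is one more tool, called after "Call:" by a JSON object that holds its "fn" and its "kwargs". jog_arm: Moves the arm, as the interface text tells. Its arguments: {"type":"object","properties":{"motion":{"type":"array"},"force":{"type":"number"}},"required":["motion"]}

```bash
mkdir -p pics; python3 - <<'E'
from cell import *
import cv2,numpy as np
a=get_image("scene");b=get_image("top")
cv2.imwrite("pics/a.png",cv2.resize(np.vstack([a,b])[:,:,::-1],None,fx=.78,fy=.78) if 0 else a[:,:,::-1]);cv2.imwrite("pics/b.png",b[:,:,::-1])
for c in("scene","top","wrist"):print(c,camera_params(c))
print(observe(),grasp_offset)
E
```

```text
scene {'vertical_fov': 51.53272891534286, 'cx': 258.95418971441165, 'cy': 192.7303459541464, 'T': array([[-0.99935332, -0.00273171,  0.03585364,  0.50684573],
       [-0.02814936,  0.67984784, -0.73281275,  0.75052829],
       [-0.02237319, -0.73334811, -0.67948509,  0.83571966],
       [ 0.        ,  0.        ,  0.        ,  1.        ]])}
top {'vertical_fov': 51.68202482471358, 'cx': 253.7237475243341, 'cy': 191.20331775769193, 'T': array([[-0.0143123 , -0.98609071,  0.16559066,  0.33313119],
       [-0.99972652,  0.01717541,  0.01587121, -0.05847469],
       [-0.01849454, -0.16531822, -0.98606685,  1.36345846],
       [ 0.        ,  0.        ,  0.        ,  1.        ]])}
wrist {'vertical_fov': 69.94034374742542, 'cx': 259.39304214103345, 'cy': 190.74635823586536, 'T': array([[ 0.43431983,  0.86002888,  0.26779958,  0.1978465 ],
       [ 0.90075773, -0.41423714, -0.13054926,  0.59759618],
       [-0.0013436 ,  0.29792267, -0.95458906,  0.38372607],
       [ 0.        ,  0.        ,  0.        ,  1.        ]])}
{'clock': 0.1, 'joints': array([-1.22460244,  0.43513284,  0.02495241,  1.57398465, -0.01160823,
        1.13399382, -0.07508991]), 'dq': array([ 0.00059834, -0.00065578,  0.00138771, -0.00191702, -0.0010932 ,
        0.00247726,  0.00043689]), 'joint_efforts': array([ 3.08803370e-03, -6.69123030e+01,  9.87865515e-01, -3.15147150e+01,
       -6.05630293e-02,  3.73822055e-02,  4.39235532e-05]), 'position': array([0.27101404, 0.56268886, 0.22604421]), 'ee_rot': array([-6.99084421e-01, -3.06261860e+00,  2.13506534e-03]), 'force': array([0.22340698, 0.29224029, 0.7436995 ]), 'ft_torque': array([-0.02395412, -0.02344541,  0.00836827]), 'gripper_force': 0.0, 'width': 0.9964930683102965} 0.0188
```

View pics/a.png

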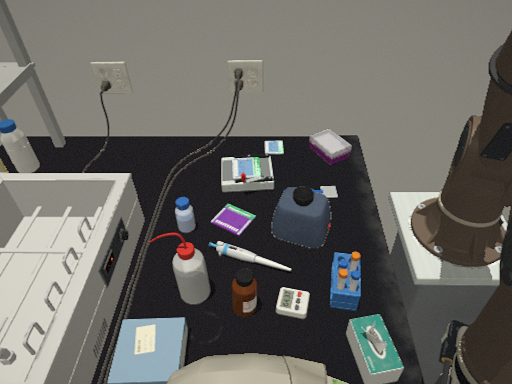

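View pics/b.png

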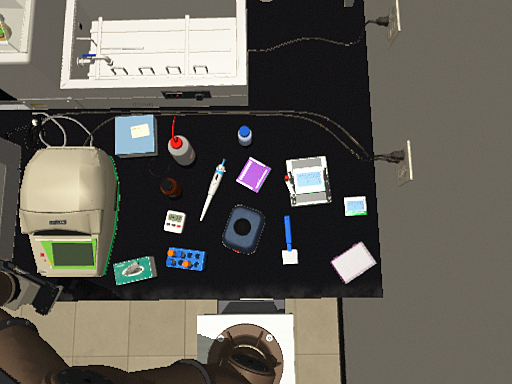

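The top view shows the station at about (308,180), with its front edge facing down. The candidates for the cassette are the plate on the station (312,180), a purple plate (253,175) and a small plate (355,206). I choose the one on the station, since it is not purple and is the larger grey one, and will check it in a close crop.

```bash
cat > h.py <<'E'
from cell import *
import numpy as np,cv2
from scipy.spatial.transform import Rotation as R
def ray(P,u,v,z):
    f=192/np.tan(np.radians(P["vertical_fov"])/2);T=P["T"]
    d=T[:3,:3]@[(u-P["cx"])/f,(v-P["cy"])/f,1];o=T[:3,3]
    return o+d*(z-o[2])/d[2]
def proj(P,p):
    f=192/np.tan(np.radians(P["vertical_fov"])/2);T=P["T"]
    c=T[:3,:3].T@(np.asarray(p)-T[:3,3]);return np.array([f*c[0]/c[2]+P["cx"],f*c[1]/c[2]+P["cy"]])
def rel(p,yaw):
    """shift/turn in current tool axes for TCP p, pointing down with tool x at world yaw"""
    s=observe();A=R.from_rotvec(s["ee_rot"])
    x=np.array([np.cos(yaw),np.sin(yaw),0]);z=np.array([0,0,-1.])
    B=R.from_matrix(np.c_[x,np.cross(z,x),z])
    return np.round(np.r_[A.inv().apply(np.asarray(p)-s["position"]),(A.inv()*B).as_rotvec()],4)
E
python3 - <<'E'
from h import *
a=get_image("top");b=get_image("scene")
ca=cv2.resize(a[140:220,270:380],(400,291),interpolation=3);cb=cv2.resize(b[130:210,200:310],(400,291),interpolation=3)
cv2.imwrite("pics/c.png",np.vstack([ca,cb])[:,:,::-1])
P=camera_params("top")
for n,u,v,z in[("st",308,182,.036),("jerry",243,228,.15),("knob",288,178,.07),("blueb",245,135,.1)]:print(n,ray(P,u,v,z))
print(rel([.5,-.2,.35],np.pi))
E
```

```text
st [ 0.58456406 -0.22211778  0.036     ]
jerry [ 0.42339409 -0.00451568  0.15      ]
knob [ 0.59282657 -0.15215724  0.07      ]
blueb [ 0.73453603 -0.01194619  0.1       ]
[-5.373e-01 -5.880e-01 -1.232e-01 -9.000e-04 -1.000e-04 -4.489e-01]
```

View pics/c.png

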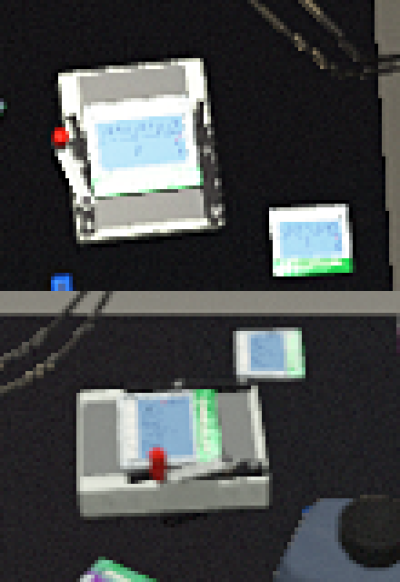

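Confirmed: the larger grey plate is on the station with its green strip towards the front, and the smaller look-alike lies to the right at (310,240) in the crop. The red knob is on the left (+y) side and the arm swings slightly outward. Next I move the wrist camera over the station.

Call:
{"fn": "jog_arm", "kwargs": {"motion": [[[0,0,-0.04,0,0,0,1],[0,0,-0.08,0,0,0,1],[0,0,-0.12,0,0,0,1],[-0.537,-0.588,-0.123,0,0,-0.449,1],[-0.537,-0.588,-0.123,0,0,-0.449,1],[-0.537,-0.588,-0.123,0,0,-0.449,1],[-0.537,-0.588,-0.123,0,0,-0.449,1],[-0.537,-0.588,-0.123,0,0,-0.449,1],[-0.537,-0.588,-0.123,0,0,-0.449,1],[-0.537,-0.588,-0.123,0,0,-0.449,1]]]}}

```text
clock: 1.03
position: [0.355, 0.2816, 0.3478]
ee_rot: [-0.0, 3.142, 0.0]
force: [0.9, -0.1, 0.3]
width: 0.323
gripper_force: 0.0
```

```bash
python3 - <<'E'
from h import *
print(rel([.55,-.2,.33],np.pi),observe()["position"])
E
```

```text
[-1.949e-01 -4.816e-01  1.770e-02  3.000e-04  0.000e+00  0.000e+00] [0.35504056 0.28156019 0.34781319]
```

Call:
{"fn": "jog_arm", "kwargs": {"motion": [[[-0.195,-0.482,0.018,0,0,0,1],[-0.195,-0.482,0.018,0,0,0,1],[-0.195,-0.482,0.018,0,0,0,1],[-0.195,-0.482,0.018,0,0,0,1],[-0.195,-0.482,0.018,0,0,0,1],[-0.195,-0.482,0.018,0,0,0,1],[-0.195,-0.482,0.018,0,0,0,1],[-0.195,-0.482,0.018,0,0,0,1],[-0.195,-0.482,0.018,0,0,0,1],[-0.195,-0.482,0.018,0,0,0,1]]]}}

```text
clock: 1.87
position: [0.5114, -0.1043, 0.3335]
ee_rot: [-0.001, 3.141, 0.0]
force: [0.9, 1.0, 0.1]
width: 0.005
gripper_force: 0.0
```

Call:
{"fn": "jog_arm", "kwargs": {"motion": [[[0,0,0,0,0,0,1],[0,0,0,0,0,0,1]]]}}

```text
clock: 2.03
position: [0.5111, -0.105, 0.333]
ee_rot: [-0.008, -3.141, 0.002]
force: [-0.3, -0.3, 0.1]
width: 0.0
gripper_force: 0.0
```

```bash
python3 - <<'E'
from h import *
P=camera_params("wrist");a=get_image("wrist");np.savez("w1.npz",a=a,**P)
cv2.imwrite("pics/d.png",cv2.resize(a,(768,576),interpolation=3)[:,:,::-1])
print(observe()["position"],P["T"])
for q in("cassette","station","keeper_knob","gel_knife"):
    for r in silhouettes(q,"wrist")[:3]:
        m=r["mask"];print(q,r["p"],r["pixel"],m.sum(),cv2.boxPoints(cv2.minAreaRect(np.argwhere(m)[:,::-1].astype(np.float32))).round(1).tolist())
E
```

```text
[ 0.51099221 -0.10285496  0.33300302] [[ 0.00548731  0.95485928  0.29700781  0.42999243]
 [ 0.99998419 -0.00487592 -0.0027993  -0.10474299]
 [-0.00122475  0.29701847 -0.95487095  0.49076881]
 [ 0.          0.          0.          1.        ]]
cassette 0.8 [194.5, 200.2] 2734 [[159.39999389648438, 181.6999969482422], [219.6999969482422, 175.60000610351562], [224.39999389648438, 223.3000030517578], [164.10000610351562, 229.3000030517578]]
cassette 0.68 [296.8, 205.6] 2230 [[264.1000061035156, 220.39999389648438], [291.70001220703125, 175.39999389648438], [331.29998779296875, 199.8000030517578], [303.70001220703125, 244.8000030517578]]
station 0.78 [197.4, 178.4] 4220 [[144.3000030517578, 159.5], [225.0, 140.89999389648438], [246.39999389648438, 233.5], [165.6999969482422, 252.1999969482422]]
keeper_knob 0.62 [229.4, 191.9] 403 [[215.1999969482422, 172.5], [225.39999389648438, 168.5], [243.0, 213.1999969482422], [232.89999389648438, 217.1999969482422]]
gel_knife 0.7 [235.2, 58.1] 1908 [[211.8000030517578, 27.899999618530273], [244.0, 26.200000762939453], [249.60000610351562, 132.39999389648438], [217.39999389648438, 134.10000610351562]]
```

View pics/d.png

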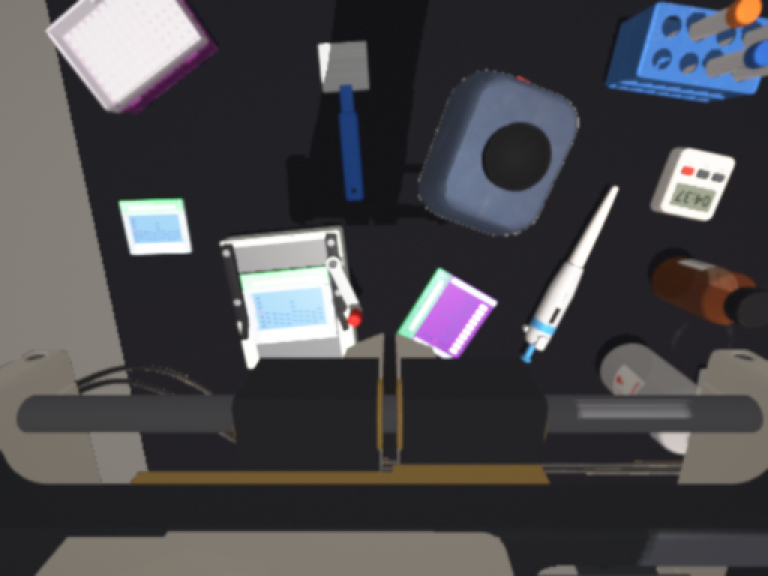

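The wrist view shows the station at (290,300) in the zoomed picture: front edge at row ~235, green strip at row ~275, knob at (355,318). The knife handle ends at (355,198). I move closer for an exact measurement.

Call:
{"fn": "jog_arm", "kwargs": {"motion": [[[-0.139,-0.105,0.12,0,0,-0.1,1],[-0.139,-0.105,0.12,0,0,-0.1,1],[-0.139,-0.105,0.12,0,0,-0.1,1],[-0.139,-0.105,0.12,0,0,-0.1,1],[-0.139,-0.105,0.12,0,0,-0.1,1],[-0.139,-0.105,0.12,0,0,-0.1,1],[-0.139,-0.105,0.12,0,0,-0.1,1],[-0.139,-0.105,0.12,0,0,-0.1,1]]]}}

```text
clock: 2.95
position: [0.6501, -0.2062, 0.2134]
ee_rot: [0.159, -3.137, -0.001]
force: [0.7, 0.9, 0.3]
width: 0.001
gripper_force: 0.0
```

```bash
python3 - <<'E'
from h import *
P=camera_params("wrist");a=get_image("wrist");np.savez("w2.npz",a=a,**P)
o=ray(P,200,100,.036)
print(observe()["position"],observe()["ee_rot"])
c=a[0:210,100:380];cv2.imwrite("pics/e.png",cv2.resize(c,(784,588),interpolation=cv2.INTER_CUBIC)[:,:,::-1])
E
```

```text
[ 0.65023725 -0.20601337  0.21454547] [-1.59190968e-01  3.13633872e+00  7.54992163e-04]
```

View pics/e.png

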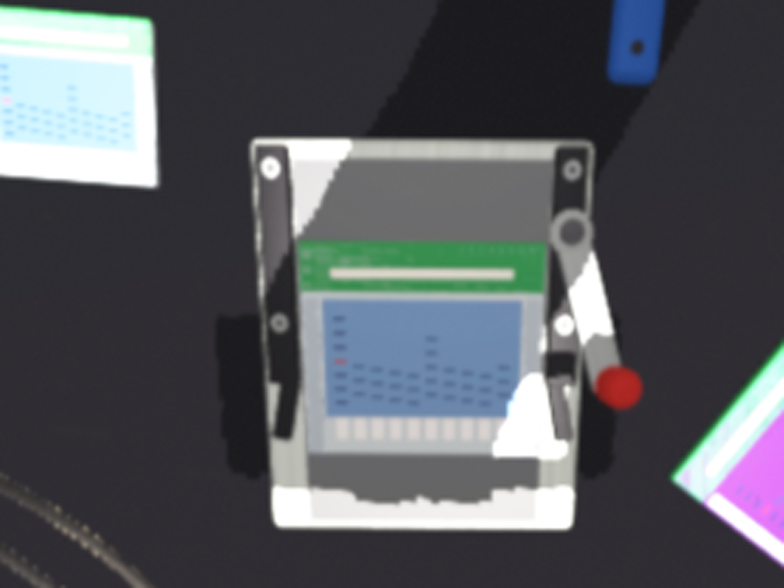

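The close view (zoom 2.8) shows the front edge at row ~141 and the rear edge at row 527. The green strip spans rows 242–292, the cassette's rear is at row ~454, the pivot at (572,231) and the knob at (620,387). I fit the station and cassette from these.

```bash
cat >> h.py <<'E'
def fit(P,corners,zoom,off):
    L=np.array([[0,68],[0,-68],[160,68],[160,-68]])/1000
    W=np.array([ray(P,u/zoom+off[0],v/zoom+off[1],.036)[:2] for u,v in corners])
    c=W.mean(0);H=(L-L.mean(0)).T@(W-c);U,_,V=np.linalg.svd(H);Q=V.T@U.T
    t=c-Q@L.mean(0);yaw=np.arctan2(Q[1,0],Q[0,0]);print("res mm",((W-L@Q.T-t)@Q*1000).round(1).tolist());return t,yaw
def S(p,t,yaw): # world -> station
    c,s=np.cos(yaw),np.sin(yaw);return np.array([[c,s],[-s,c]])@(np.asarray(p)[:2]-t)*1000
E
python3 - <<'E'
from h import *
d=np.load("w2.npz");P={k:d[k] for k in d if k!="a"}
t,y=fit(P,[(593,142),(250,141),(573,527),(275,527)],2.8,(100,0));print(t,y);np.savez("st.npz",t=t,y=y)
for n,u,v,z in[("foot L",546,243,.043),("foot R",300,242,.043),("green L",545,292,.043),("green R",302,292,.043),("rear L",540,454,.043),("rear R",310,453,.043),("bed edge front",430,158,.036),("pivot",572,231,.055),("knob",620,387,.08),("knife end",632,82,.01),("rail fr",275,147,.044)]:
    w=ray(P,u/2.8+100,v/2.8,z);print(n,w.round(4),S(w,t,y).round(1))
E
```

```text
res mm [[0.7, -0.4], [0.6, 0.5], [-0.8, -0.2], [-0.5, 0.1]]
[ 0.51229037 -0.23019934] 0.09874252153139591
foot L [ 0.5457 -0.1769  0.043 ] [38.5 49.8]
foot R [ 0.5552 -0.2748  0.043 ] [ 38.3 -48.6]
green L [ 0.5642 -0.1747  0.043 ] [57.2 50.1]
green R [ 0.5742 -0.2732  0.043 ] [ 57.4 -48.9]
rear L [ 0.6308 -0.1676  0.043 ] [124.1  50.6]
rear R [ 0.6404 -0.2667  0.043 ] [123.8 -49. ]
bed edge front [ 0.5185 -0.2262  0.036 ] [6.6 3.3]
pivot [ 0.5413 -0.169   0.055 ] [34.9 58.1]
knob [ 0.5956 -0.1466  0.08  ] [91.2 75. ]
knife end [ 0.4775 -0.1462  0.01  ] [-26.3  87. ]
rail fr [ 0.5219 -0.2857  0.044 ] [  4.1 -56.2]
```

The fit is good: the pivot comes out at (34.9, 58.1) against the stated (35, 58.5). The foot is at +38.4 mm, the cassette rear at 124 mm and the keeper at -0.29 rad. I descend behind the cassette.

Call:
{"fn": "jog_arm", "kwargs": {"motion": [[[-0.009,-0.01,0.03,0,0,0,1],[-0.009,-0.01,0.065,0,0,0,1],[-0.009,-0.01,0.1,0,0,0,1],[-0.009,-0.01,0.135,0,0,0,1],[-0.009,-0.01,0.16,0,0,0,1],[-0.009,-0.01,0.168,0,0,0,1],[-0.009,-0.01,0.168,0,0,0,1],[-0.009,-0.01,0.168,0,0,0,1]]]}}

```text
clock: 3.67
position: [0.6612, -0.216, 0.0478]
ee_rot: [-0.158, 3.135, -0.001]
force: [-0.8, -0.1, 1.8]
width: 0.002
gripper_force: 0.0
```

```bash
cat > st.py <<'E'
from h import *
d=np.load("st.npz");t,y=d["t"],float(d["y"])
s=observe();r=R.from_rotvec(s["ee_rot"]).as_matrix();print(s["clock"],S(s["position"],t,y),s["position"][2]*1000,"yaw err",np.arctan2(-r[1,0],-r[0,0])-y,r[2].round(4),s["force"].round(1))
E
python3 st.py
```

```text
3.6667 [149.55469866  -0.52819111] 47.79141187596617 yaw err 0.002170458352989485 [-2.6e-03 -6.0e-04 -1.0e+00] [-0.8 -0.1  1.8]
```

Call:
{"fn": "jog_arm", "kwargs": {"motion": [[[0,0.001,0.005,0,0,0,1],[0,0.001,0.009,0,0,0,1],[0,0.001,0.009,0,0,0,1]]]}}

```text
clock: 3.92
position: [0.6604, -0.2151, 0.0371]
ee_rot: [-0.158, 3.136, -0.0]
force: [-0.1, 1.0, 0.7]
width: 0.007
gripper_force: 0.0
```

```bash
python3 st.py
```

```text
3.9167 [148.89345477   0.43119093] 37.05625557335317 yaw err 0.0017038043134880582 [-1.2e-03 -1.0e-04 -1.0e+00] [-0.1  1.   0.7]
```

Call:
{"fn": "jog_arm", "kwargs": {"motion": [[[0.004,0,-0.002,0,0,0,1],[0.01,0,-0.002,0,0,0,1],[0.017,0,-0.002,0,0,0,1],[0.024,0,-0.002,0,0,0,1],[0.031,0,-0.002,0,0,0,1],[0.038,0,-0.002,0,0,0,1],[0.045,0,-0.002,0,0,0,1],[0.052,0,-0.002,0,0,0,1],[0.058,0,-0.002,0,0,0,1],[0.06,0,-0.002,0,0,0,1]]]}}

```text
clock: 4.75
position: [0.599, -0.2216, 0.0384]
ee_rot: [0.156, -3.137, -0.0]
force: [0.7, -0.0, 0.6]
width: 0.005
gripper_force: 0.3
```

```bash
python3 st.py; python3 - <<'E'
from h import *
P=camera_params("wrist");a=get_image("wrist");np.savez("w3.npz",a=a,**P)
cv2.imwrite("pics/f.png",cv2.resize(a[0:288,64:448],(800,600),interpolation=cv2.INTER_CUBIC)[:,:,::-1])
E
```

```text
4.75 [ 8.71681361e+01 -1.43790974e-02] 38.395168865735315 yaw err 0.0006140307114944898 [ 7.e-04  2.e-04 -1.e+00] [ 0.7 -0.   0.6]
```

View pics/f.png

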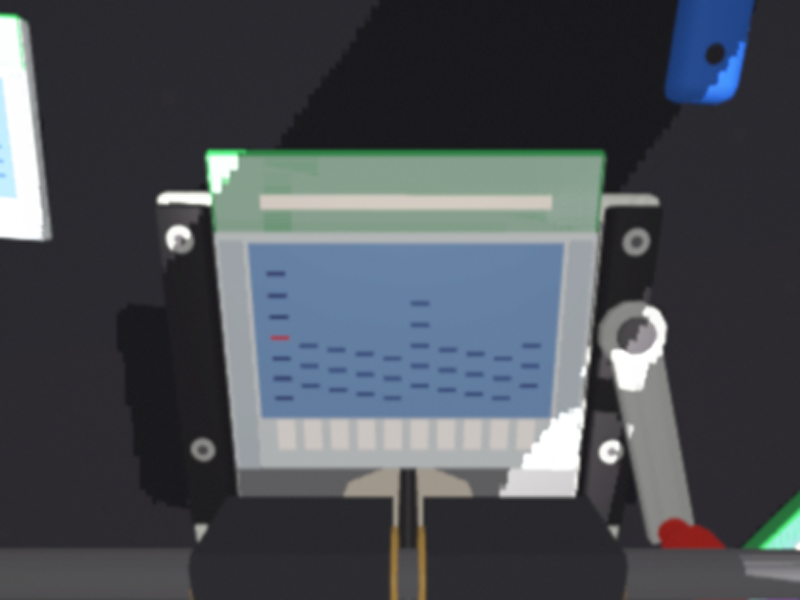

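The green foot now sticks out part way. The front edge is at row ~194 (corners x 158 and 659), the green border at row ~233, and the fingertips touch the rear at row 468.

```bash
python3 - <<'E'
from h import *
d=np.load("w3.npz");P={k:d[k] for k in d if k!="a"};e=np.load("st.npz");t,y=e["t"],float(e["y"])
for n,u,v,z in[("edge R",170,193,.036),("edge L",650,195,.036),("pivot",636,333,.055),("foot L",603,151,.043),("foot R",208,152,.043),("green L",600,233,.043),("green R",216,233,.043),("rear",290,469,.043),("rearL",520,469,.043)]:
    w=ray(P,u/2.0833+64,v/2.0833,z);print(n,S(w,t,y).round(1))
a=d["a"]
for c in(183,260,335):print(c,[a[r,c].tolist() for r in range(107,117)])
for c in(150,375):print(c,[a[r,c].tolist() for r in range(87,100)])
E
```

```text
edge R [ -0.7 -62.9]
edge L [-0.2 63.8]
pivot [33.1 56.8]
foot L [-10.2  48.1]
foot R [ -9.9 -49.6]
green L [ 9.3 49.3]
green R [  9.3 -49.6]
rear [ 75.5 -34.5]
rearL [75.5 32.6]
183 [[129, 156, 136], [128, 155, 135], [131, 156, 137], [139, 160, 145], [156, 169, 161], [171, 177, 175], [177, 180, 181], [177, 180, 181], [172, 177, 180], [155, 164, 175]]
260 [[129, 156, 136], [130, 156, 136], [129, 156, 136], [135, 159, 141], [152, 168, 157], [170, 176, 173], [177, 180, 180], [177, 180, 181], [172, 177, 180], [151, 163, 176]]
335 [[138, 160, 145], [131, 158, 139], [131, 157, 138], [138, 160, 144], [156, 169, 161], [172, 177, 175], [178, 180, 180], [177, 180, 181], [176, 180, 181], [172, 176, 179]]
150 [[42, 42, 48], [42, 42, 47], [42, 43, 48], [47, 47, 51], [95, 95, 94], [185, 186, 178], [243, 244, 239], [253, 253, 251], [253, 253, 252], [236, 237, 231], [152, 152, 146], [78, 78, 77], [63, 61, 64]]
375 [[42, 42, 48], [42, 41, 47], [42, 41, 47], [42, 42, 47], [44, 43, 49], [68, 68, 69], [118, 118, 115], [154, 154, 149], [168, 168, 161], [171, 172, 165], [163, 163, 157], [121, 121, 116], [68, 68, 67]]
```

Call:
{"fn": "jog_arm", "kwargs": {"motion": [[[0.003,0,0,0,0,0,1],[0.006,0,0,0,0,0,1],[0.0075,0,0,0,0,0,1],[0.0075,0,0,0,0,0,1],[0.0075,0,0,0,0,0,1]]]}}

```text
clock: 5.22
position: [0.5927, -0.222, 0.0383]
ee_rot: [0.157, -3.137, -0.0]
force: [-0.5, -0.5, -0.4]
width: 0.003
gripper_force: 0.0
```

```bash
python3 st.py; cat > edge.py <<'E'
from h import *
# sub-pixel rows of front edge (rail fronts), foot and green border -> station x, this image
P=camera_params("wrist");a=get_image("wrist").astype(float);e=np.load("st.npz");t,y=e["t"],float(e["y"])
T=e["t"]
def pt(sx,sy,z):
    c,s=np.cos(y),np.sin(y);return proj(P,[t[0]+(c*sx-s*sy)/1000,t[1]+(s*sx+c*sy)/1000,z])
def find(guess,sy,z,ch,sign):
    g=np.arange(guess-6,guess+6,.1)
    v=[cv2.getRectSubPix((a@ch).astype(np.float32),(1,1),tuple(map(float,pt(x,sy,z))))[0,0] for x in g]
    v=cv2.GaussianBlur(np.array(v,np.float32)[None],(0,0),4)[0];d=np.gradient(v)*sign;return g[d[10:-10].argmax()+10].round(2)
import sys
gb=float(sys.argv[1])
print("edge",[find(0,s,.036,np.ones(3)/3,1) for s in(-63,-60,-56,56,60,63)])
print("border",[find(gb,s,.043,np.array([1,-1,0.]),-1) for s in(-44,-35,-20,0,20,35,44)])
print("foot",[find(gb-20,s,.043,np.array([-.5,1,-.5]),1) for s in(-40,-20,0,20,40)])
cv2.imwrite("pics/g%d.png"%int(observe()["clock"]*100),cv2.resize(a[0:288,64:448],(800,600),interpolation=cv2.INTER_CUBIC)[:,:,::-1])
E
python3 edge.py 2
```

```text
5.2167 [80.81698057  0.21513752] 38.30194059257961 yaw err 0.0013697756320371207 [ 4.e-04  2.e-04 -1.e+00] [-0.5 -0.5 -0.4]
edge [np.float64(-1.2), np.float64(-1.1), np.float64(-1.3), np.float64(-0.7), np.float64(-0.7), np.float64(-0.7)]
border [np.float64(4.7), np.float64(-3.0), np.float64(-3.0), np.float64(-3.0), np.float64(-3.0), np.float64(-3.0), np.float64(4.1)]
foot [np.float64(-17.4), np.float64(-17.4), np.float64(-17.4), np.float64(-17.4), np.float64(-17.4)][ WARN:0@1.602] global loadsave.cpp:1063 imwrite_ Unsupported depth image for selected encoder is fallbacked to CV_8U.
```

Call:
{"fn": "jog_arm", "kwargs": {"motion": [[[0.0015,0,0,0,0,0,1],[0.003,0,0,0,0,0,1],[0.003,0,0,0,0,0,1],[0.003,0,0,0,0,0,1]]]}}

```text
clock: 5.6
position: [0.5897, -0.2224, 0.0384]
ee_rot: [0.157, -3.137, -0.0]
force: [-0.1, 0.9, 0.2]
width: 0.007
gripper_force: 0.0
```

```bash
python3 st.py; sed -i 's/0.\]),-1)/0.]),1)/' edge.py;python3 edge.py -1 2>/dev/null; ls pics
```

```text
5.6 [77.77708645  0.13391532] 38.35659157819538 yaw err 0.0011925618604497479 [ 2.e-04  1.e-04 -1.e+00] [-0.1  0.9  0.2]
edge [np.float64(-1.2), np.float64(-1.3), np.float64(-1.7), np.float64(-1.1), np.float64(-0.8), np.float64(-0.7)]
border [np.float64(-3.8), np.float64(-1.4), np.float64(-1.3), np.float64(-0.9), np.float64(-1.0), np.float64(-0.9), np.float64(-1.1)]
foot [np.float64(-20.4), np.float64(-20.3), np.float64(-20.3), np.float64(-20.3), np.float64(-20.3)]
a.png
b.png
c.png
d.png
e.png
f.png
g526.png
g565.png
```

View pics/g565.png

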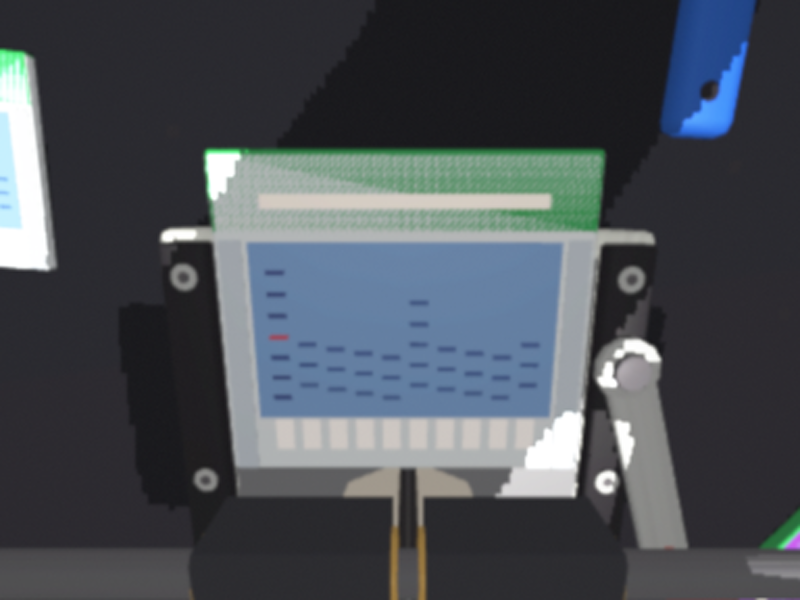

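The green border now coincides with the front edge (row ~232). Next I back off, rise, and go round to the outer side of the knob.

Call:
{"fn": "jog_arm", "kwargs": {"motion": [[[-0.005,0,0,0,0,0,1],[-0.012,0,0,0,0,0,1],[-0.012,0,-0.035,0,0,0,1],[-0.012,0,-0.072,0,0,0,1],[-0.012,0,-0.075,0,0,0,1],[-0.017,0.04,-0.075,0,0,0,1],[-0.017,0.08,-0.075,0,0,0,1],[-0.017,0.114,-0.075,0,0,0,1],[-0.017,0.114,-0.075,0,0,0,1],[-0.017,0.114,-0.075,0,0,0,1]]]}}

```text
clock: 6.48
position: [0.5963, -0.1038, 0.1134]
ee_rot: [-0.165, 3.137, 0.002]
force: [0.3, -0.0, -0.8]
width: 0.004
gripper_force: 0.0
```

```bash
python3 st.py
```

```text
6.4833 [ 96.08224303 117.45536052] 113.41355844185148 yaw err 0.006555215024954875 [-6.0e-04  1.2e-03 -1.0e+00] [ 0.3 -0.  -0.8]
```

Call:
{"fn": "jog_arm", "kwargs": {"motion": [[[0,0,0.03,0,0,0,1],[0,0,0.049,0,0,0,1],[0,0,0.049,0,0,0,1],[0,0,0.049,0,0,0,1]]]}}

```text
clock: 6.82
position: [0.5951, -0.1086, 0.064]
ee_rot: [0.154, -3.136, 0.001]
force: [0.8, 0.2, 0.5]
width: 0.004
gripper_force: 0.0
```

```bash
python3 st.py
```

```text
6.8167 [ 94.34504987 112.83238645] 63.99708533152809 yaw err -0.0002951726444466035 [ 1.7e-03 -5.0e-04 -1.0e+00] [0.8 0.2 0.5]
```

Call:
{"fn": "jog_arm", "kwargs": {"motion": [[[0.002,-0.01,0,0,0,0,1],[0,-0.019,0,0,0,0,1],[-0.001,-0.027,0,0,0,0,1],[0,-0.036,0,0,0,0,1],[0.002,-0.045,0,0,0,0,1],[0.005,-0.053,0,0,0,0,1],[0.01,-0.061,0,0,0,0,1],[0.0175,-0.07,0,0,0,0,1],[0.027,-0.078,0,0,0,0,1],[0.027,-0.078,0,0,0,0,1]]]}}

```text
clock: 7.65
position: [0.5732, -0.1906, 0.0643]
ee_rot: [0.151, -3.136, 0.001]
force: [-0.4, -1.0, 0.1]
width: 0.003
gripper_force: 0.0
```

```bash
python3 st.py; python3 - <<'E'
from h import *
P=camera_params("wrist");a=get_image("wrist");b=get_image("scene")
c=np.hstack([cv2.resize(a[0:240,110:430],(400,300)),cv2.resize(b[130:210,200:306],(400,300),interpolation=3)])
cv2.imwrite("pics/k.png",c[:,:,::-1])
E
```

```text
7.65 [64.51015333 33.38410653] 64.25009932064408 yaw err -0.00240191526408233 [ 2.4e-03 -7.0e-04 -1.0e+00] [-0.4 -1.   0.1]
```

View pics/k.png

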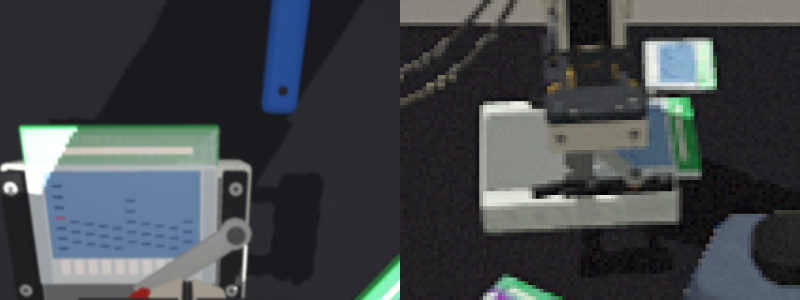

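The keeper has swung to about 1.0 rad (pivot (235,235), knob (140,293) in the left half) and the cassette border is still at the edge. Next I go round behind the knob.

Call:
{"fn": "jog_arm", "kwargs": {"motion": [[[0,0.012,0,0,0,0,1],[-0.015,0.012,0,0,0,0,1],[-0.036,0.012,0,0,0,0,1],[-0.036,0.012,0,0,0,0,1],[-0.036,-0.01,0,0,0,0,1],[-0.036,-0.03,0,0,0,0,1],[-0.036,-0.03,0,0,0,0,1],[-0.036,-0.03,0,0,0,0,1]]]}}

```text
clock: 8.42
position: [0.6149, -0.214, 0.0642]
ee_rot: [0.156, -3.137, 0.0]
force: [-0.1, 1.5, -1.1]
width: 0.008
gripper_force: 0.0
```

```bash
python3 st.py
```

```text
8.4167 [103.74677975   6.04724268] 64.23461307972534 yaw err 0.00032276439869342866 [ 3.e-04 -2.e-04 -1.e+00] [-0.1  1.5 -1.1]
```

Call:
{"fn": "jog_arm", "kwargs": {"motion": [[[0.01,0,0,0,0,0,1],[0.018,0,0,0,0,0,1],[0.025,-0.002,0,0,0,0,1],[0.031,-0.004,0,0,0,0,1],[0.037,-0.006,0,0,0,0,1],[0.042,-0.007,0,0,0,0,1],[0.046,-0.0075,0,0,0,0,1],[0.049,-0.0075,0,0,0,0,1],[0.049,-0.0075,0,0,0,0,1]]]}}

```text
clock: 9.17
position: [0.5662, -0.2261, 0.0643]
ee_rot: [0.156, -3.137, -0.001]
force: [-0.5, -0.1, 0.4]
width: 0.007
gripper_force: 0.0
```

```bash
python3 st.py; cat > pic.py <<'E'
from h import *
import sys
P=camera_params("wrist");a=get_image("wrist")
d=np.load("st.npz");np.savez("last.npz",a=a,**P)
cv2.imwrite(sys.argv[1],cv2.resize(a[0:288,64:448],(800,600),interpolation=3)[:,:,::-1])
E
python3 pic.py pics/l.png
```

```text
9.1667 [54.0637558  -1.25097117] 64.31928407900249 yaw err 0.0008980838553926257 [ 8.e-04  6.e-04 -1.e+00] [-0.5 -0.1  0.4]
```

View pics/l.png

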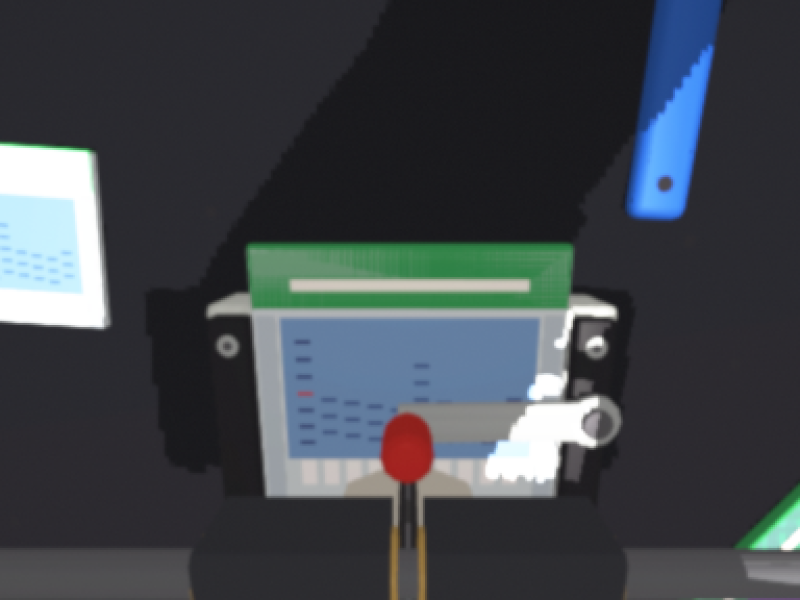

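The keeper lies almost square (knob at (407,450), pivot at (600,420)), and the green border is still at the edge (row ~310). I push gently onto the stop, watching the force.

Call:
{"fn": "jog_arm", "kwargs": {"motion": [[[0.001,0,0,0,0,0,1],[0.002,0,0,0,0,0,1],[0.002,0,0,0,0,0,1]]]}}

```text
clock: 9.47
position: [0.5651, -0.226, 0.0643]
ee_rot: [0.158, -3.137, -0.001]
force: [0.3, 0.1, -0.2]
width: 0.007
gripper_force: 0.2
```

Call:
{"fn": "jog_arm", "kwargs": {"motion": [[[0.001,0,0,0,0,0,1],[0.0015,0,0,0,0,0,1],[0.0015,0,0,0,0,0,1]]]}}

```text
clock: 9.72
position: [0.5644, -0.2262, 0.0645]
ee_rot: [-0.158, 3.136, 0.0]
force: [3.8, 1.8, -2.4]
width: 0.006
gripper_force: 1.8
```

Call:
{"fn": "jog_arm", "kwargs": {"motion": [[[0.001,0,0,0,0,0,1],[0.001,0,0,0,0,0,1]]]}}

```text
clock: 9.88
position: [0.5642, -0.2262, 0.0647]
ee_rot: [-0.158, 3.135, -0.0]
force: [6.9, 0.5, -3.4]
width: 0.005
gripper_force: 3.2
```

The arm has stopped while the force rises (3.8 to 6.9 N), so the keeper is at its stop. I back off, rise, and check.

Call:
{"fn": "jog_arm", "kwargs": {"motion": [[[-0.004,0,0,0,0,0,1],[-0.015,0,0,0,0,0,1],[-0.025,0,-0.01,0,0,0,1],[-0.035,0,-0.04,0,0,0,1],[-0.05,0,-0.08,0,0,0,1],[-0.06,0,-0.11,0,0,0,1],[-0.06,0,-0.13,0,0,0,1],[-0.06,0,-0.13,0,0,0,1],[-0.06,0,-0.13,0,0,0,1]]]}}

```text
clock: 10.63
position: [0.6224, -0.2212, 0.1954]
ee_rot: [-0.156, 3.137, -0.001]
force: [-0.4, 0.7, -0.6]
width: 0.003
gripper_force: 0.0
```

```bash
python3 st.py; python3 - <<'E'
from h import *
P=camera_params("wrist");a=get_image("wrist")
np.savez("w9.npz",a=a,**P)
cv2.imwrite("pics/m.png",cv2.resize(a[30:200,140:380],(792,561),interpolation=cv2.INTER_CUBIC)[:,:,::-1])
E
python3 edge.py -1 2>/dev/null
```

```text
10.6333 [110.46463553  -1.9181303 ] 195.37458414039247 yaw err 0.0009370146296990844 [-1.e-03 -8.e-04 -1.e+00] [-0.4  0.7 -0.6]
edge [np.float64(-1.5), np.float64(-1.4), np.float64(-1.2), np.float64(-0.9), np.float64(-0.7), np.float64(-0.8)]
border [np.float64(-1.1), np.float64(-1.1), np.float64(-1.1), np.float64(-1.0), np.float64(-1.0), np.float64(-1.1), np.float64(-1.1)]
foot [np.float64(-20.8), np.float64(-20.7), np.float64(-20.7), np.float64(-20.8), np.float64(-20.8)]
```

View pics/m.png

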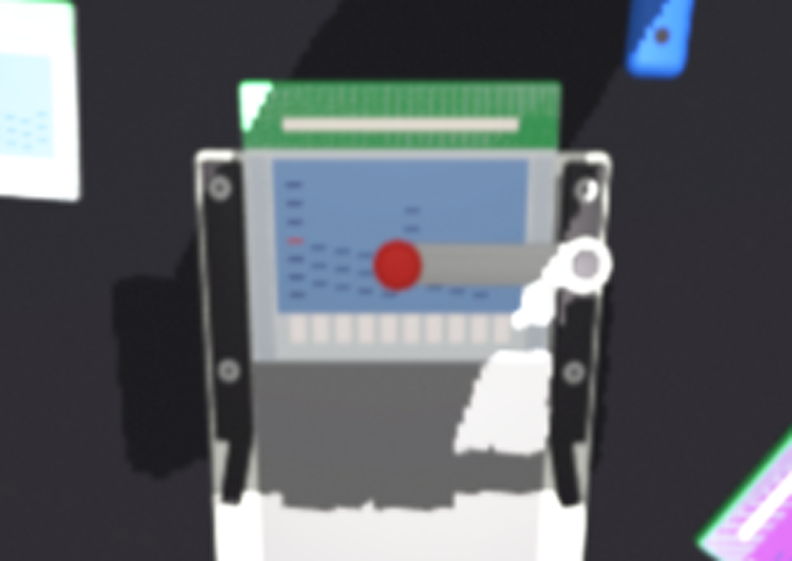

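The border and front edge both measure -1.1 mm, so they coincide, and the overhang is 19.7 mm. The keeper lies square (knob (398,264), pivot (585,264)), and the robot touches nothing.

```bash
python3 -c "
from cell import *
print(sign_off())"
```

```text
the job is handed in; nothing more can be done
None
```

The job is handed in: the cassette's green foot strip sticks out past the front edge with its inner border on the edge (measured overhang 19.7 mm), and the keeper lies square across the cassette, pushed up against its stop. It took about 11 s of robot time, and the arm was clear of everything at hand-in.

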